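# Load a shaft blank into the V-block

## Task

Without gripping or lifting it, roll the round shaft blank along the bench by pushing its side, up the lead-in and over the lip into the V-block, and push it endways until its end is right up against the end stop. Then push the hold-down arm over so that it comes down on the shaft and keeps it there; leave the other things on the bench where they are.

Things in the scene. Friction and masses are not known exactly. Their poses are not given: they have to be found in the camera images.
- shaft: shaft blank: plain round aluminium bar, 40 mm diameter, 140 mm long, about 0.47 kg, smooth, lying on the bench and free to roll. Origin at its very centre; own x along its length, within 0.15 rad of the block's x at the start; it turns about x as it rolls. Starts on the V-block's lead-in (+y) side, 150 to 215 mm from the vee, 15 to 40 mm further toward the block's +x than its final place.
- vblock: low steel V-block screwed to the bench; own x = direction of the vee, block from x = -70 to 60 mm (120 degrees, flanks 30 degrees from level); own z up. Origin on the bench, below the vee's bottom line, which is 5 mm up. Behind the vee (-y) a back rest, y -25 to -41 mm, 36 mm high, and a dark foot flange 6 mm high, to y = -68 mm, x -109 to 89 mm.
- vee_seat (a point): where the shaft's centre lies when it is fully home: x = 0, y = 0, 28 mm above the bench in the block's frame; axes as the block's. The shaft's upper edge is then 48 mm above the bench.
- lead_in (a point): foot of the lead-in ramp on the bench, at block x = 0, y = 81 mm; the ramp is as long as the block (130 mm) and rises from here toward the vee, 14 mm high at y = 21 mm; then a level lip to y = 16 mm, from which the vee's front flank goes down. Axes as the block's.
- end_stop (a point): middle of the face of the dark steel end stop at the vee's -x end, at block x = -70 mm, y = 0, 28 mm up; it faces +x, is 12 mm thick and stands 40 mm above the bench, from y = -26 to 18 mm. The vee's +x end is open: a shaft fully home stands 10 mm proud of it. Axes as the block's.
- hold_down (a joint): angle (rad) of the hold-down arm, a dark steel strap 24 mm wide: 0 = level across the vee, its rubber pad on the top of a seated shaft; 1.57 = upright; 2.1 = leaning back, away from the vee, on its stop. Found open, 1.9 to 2.1. Weighted, 0.25 kg: once well past upright it falls by itself, damped, in about a second and rests on the shaft; over an empty vee it stops at -0.12.
- hold_down_hinge (a point): on the hold-down arm's level hinge axis, which runs along the block's x: block x = 0, y = -40 mm, 54 mm above the bench; axes as the block's. The arm swings in the block's y-z plane.
- hold_down_knob (a point): centre of the black ball knob, 25 mm diameter, at the free end of the hold-down arm, 90 mm from the hinge axis; with the arm open it stands about 130 mm above the bench
- tape_black: bystander: roll of black insulating tape lying flat, 67 mm across, 19 mm high; origin at the centre of its underside
- pliers_blue: bystander: pliers with blue grips lying flat, 152 mm long, 61 mm wide, 13 mm high; origin under its middle, own y along its length
- flux_bottle: bystander: small brown bottle with white screw cap, standing, 34 mm across, 70 mm tall; origin at the centre of its underside
- driver_yellow: bystander: screwdriver with yellow handle lying flat, 181 mm long, 23 mm high; origin under its middle, own y along its length
- connector_block: bystander: grey multipole connector, 28 x 42 mm, 20 mm high, lying beside the way to the vee; origin at the centre of its underside
- solder_spool: bystander: spool of solder wire standing on its flange, 54 mm across, 37 mm high; origin at the centre of its underside

How it is judged:
By the outcome, as a careful person would: the job done as asked, in the order asked, and still so for the second after the job is handed in, with the robot touching nothing.
It also fails if it takes over 67 s, if anything falls off the work surface, if the arm or the gripper's body presses on something with over 40 N, if the wrist force passes 120 N, or if a joint passes its speed limit or range.

## Robot

A 6-joint arm with a two-finger parallel gripper is mounted at the origin on a cart in front of the work surface, level with it; the furniture and walls round the work are solid. World frame = base frame: x ahead of the robot, y to its left, z up, the work surface at z = 0. Lengths are in m, angles in rad, forces in N, time in s.
With the tool pointing down it reaches from about 0.225 to 0.875 m from the base axis. Payload 3.4 kg.
Tool frame: the origin (TCP) lies midway between the tips of the shut fingers; the grasp point (between the pads) lies robot.grip_point_offset behind it (robot.grip_point_offset is the distance from the TCP to the grasp point, in m); z points along the fingers, y is the line along which they close (so a half turn about z gives the same grasp; the last joint's range is limited). The gripper opens to 85 mm and grips with 20 to 120 N. Pads are 22 mm wide; open, the fingers measure 114 mm over their backs; the gripper's body (76 mm by 85 mm) begins 54 mm behind the grasp point. The pads swing forward as they close: fully open they stand 13 mm farther back than shut.
Start: joints at [1.13, 0.276, 1.505, -0, 1.361, -0.121], TCP at [0.181, 0.546, 0.231] pointing down, gripper open.
Joint ranges: [-2.89, 2.89], [-0.75, 2.08], [0.22, 2.7], [-1.18, 4.32], [0.11, 2.71], [-2.7, 2.7]. Speed limits (rad/s): [2.57, 2.57, 3.14, 3.14, 3.14, 3.14].

## Interface

Orientations are given as a rotation vector (axis times angle).
In Python, from cell import robot, cams, job gives the robot as it stands. The module is installed in compiled form; this text tells all that it offers.
- The arm moves only by the shell command python3 -m inch 'ROWS' [OPENING] [FORCE]. ROWS is a JSON object of lists of equal length, an entry for each row: "travel": the shift along the tool's x, y, z in mm, a list of three; "rot": the turn, a rotation vector about the tool's x, y, z in degrees, a list of three. In form: {"travel": [[x, y, z], ...], "rot": [[rx, ry, rz], ...]}. A call has 1 to 20 rows; each row is the pose to reach, as a shift and turn from the pose commanded when the call began, along the tool's axes at that moment; what a row does not reach only later rows make up. A row lasts 1/12 s, in which the tool goes at most 41.7 mm and 7.16 degrees, less where a joint would pass 70% of its speed; a pose out of reach is approached as far as the arm can. A call with a gripper value outside its range is refused whole. OPENING is the gripper command: -1 is fully open, 1 is shut, values between are in proportion, set as the call begins (- or left out, the last holds). The fingers move at their own pace and stop on an object; FORCE is the grip in N (left out, the last holds). Time passes only in rows, so rows that repeat a pose let the fingers close. It gives the time, the measured TCP pose, the force, the opening and the grip force at its end, in the units of the state.
- robot.get_state(): the state, without advancing time (a new reading comes with each control period).
- cams.read_camera(name): name is "side" or "top"; returns a dict with "frame" (384x512x3 uint8, red, green, blue), "vfov" (degrees; the focal length in pixels is half the picture's height over the tangent of half this angle, whatever the lens; pixels are square), "cx", "cy" (the principal point, pixels), "k1" (the pictures are not rectified: a ray, as slopes to the right and down, at radius r is drawn at 1 + k1 r^2 times it, then the intrinsics apply), "world_from_camera" (4x4, takes a point from camera to world coordinates). Camera axes: x right, y up, looking along -z (the intrinsics and any distortion apply to the point x, -y, -z); pixel columns grow to the right and rows downward; lengths in m; the calibration is good to about 2 mm. A picture is of the moment at which its call begins. There is no depth.
- job.close_job(): hands the job in; it is judged then, once.
The state is a dict: "clock": time; "q": joint angles; "joint_vel": joint speeds; "tau": joint torques, N m; "tcp_pos": TCP position; "tool_rot": TCP orientation; "contact_force": force on the tool from outside, world axes, zero at the start; "wrist_torque": the same for the moment, N m; "width": finger opening in m; "gripper_force": force on a finger pad.
Only numpy, scipy, OpenCV 4.12 (cv2) and the standard library are available. Lean on these libraries where they do the work, as an engineer would, in place of code of your own. Each camera call takes 0.05 s, during which the arm holds its last target. There are 200 camera calls.

## Working session

There is one attempt and no reset: what is moved stays moved. The work goes in short steps, Python scripts to look and compute and a shell command to move; the robot and the scene stay as the last step left them, time stands still between calls to the robot, and variables do not carry over. Pictures are saved under pics/ and viewed, at most 10 in all, crops included, and the job is handed in when it is done.

```bash
mkdir -p pics; cat > h.py <<'E'
import numpy as np, cv2
from cell import robot, cams, job
def cam(n):
    c=cams.read_camera(n); return c
def K(c):
    f=c['frame'].shape[0]/2/np.tan(np.radians(c['vfov'])/2); return f
def ray(c,u,v):
    f=K(c); d=np.array([(u-c['cx'])/f,(v-c['cy'])/f]); s=d.copy()
    for _ in range(20): s=d/(1+c['k1']*(s@s))
    T=np.array(c['world_from_camera']); return T[:3,3],T[:3,:3]@np.array([s[0],-s[1],-1])
def onz(c,u,v,z):
    o,d=ray(c,u,v); return o+d*(z-o[2])/d[2]
def proj(c,p):
    T=np.array(c['world_from_camera']); q=T[:3,:3].T@(np.array(p)-T[:3,3]); s=np.array([q[0],-q[1]])/-q[2]
    s=s*(1+c['k1']*(s@s)); return K(c)*s+[c['cx'],c['cy']]
def tri(c1,p1,c2,p2):
    o1,d1=ray(c1,*p1);o2,d2=ray(c2,*p2); a=np.linalg.lstsq(np.c_[d1,-d2],o2-o1,rcond=None)[0]
    A=o1+d1*a[0];B=o2+d2*a[1]; return (A+B)/2,np.linalg.norm(A-B)
def save(c,name): cv2.imwrite('pics/'+name,c['frame'][:,:,::-1])
E
python3 - <<'E'
from h import *
for n in('top','side'):
    c=cam(n);save(c,n+'0.png');print(n,c['vfov'],c['cx'],c['cy'],c['k1'],np.round(c['world_from_camera'],3).tolist())
    np.save(n+'0.npy',c,allow_pickle=True)
print(robot.get_state(),robot.grip_point_offset)
E
```

```text
top 53.57526009234082 252.6952519749957 190.0979494096266 -0.09566023414599044 [[0.035, 0.977, -0.211, 0.287], [-0.999, 0.033, -0.014, 0.07], [-0.007, 0.212, 0.977, 1.262], [0.0, 0.0, 0.0, 1.0]]
side 53.65329959791318 255.16786055227456 190.6532362990685 0.031140963695477905 [[0.955, -0.145, 0.261, 0.913], [0.298, 0.426, -0.854, -1.134], [0.012, 0.893, 0.45, 0.709], [0.0, 0.0, 0.0, 1.0]]
{'clock': 0.1, 'q': array([ 1.13000719e+00,  2.76567491e-01,  1.50599359e+00,  8.57874986e-06,
        1.36071447e+00, -1.21001999e-01]), 'joint_vel': array([ 0.00088477, -0.00256881, -0.00405317, -0.0003154 , -0.00033592,
        0.0006237 ]), 'tau': array([ 5.10444806e-04, -4.17703092e+01, -2.46405065e+01, -3.32495283e-04,
        5.79180516e-03, -1.36894494e-05]), 'tcp_pos': array([0.18056293, 0.54542393, 0.23051099]), 'tool_rot': array([-5.00109873e-01, -3.10104924e+00,  2.53584458e-03]), 'contact_force': array([-0.3419523 ,  0.0160918 ,  0.16090077]), 'wrist_torque': array([ 0.01171979, -0.02197059,  0.00473042]), 'gripper_force': 0.0, 'width': 0.08541737167013963} 0.0187
```

View pics/top0.png

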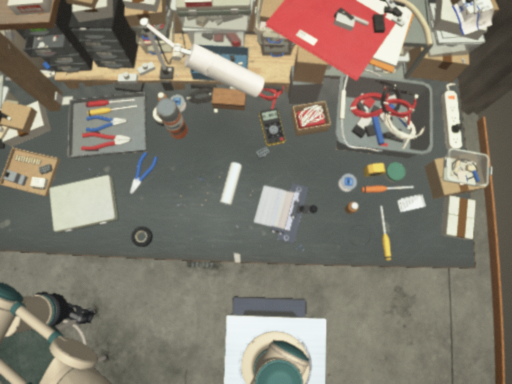

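View pics/side0.png

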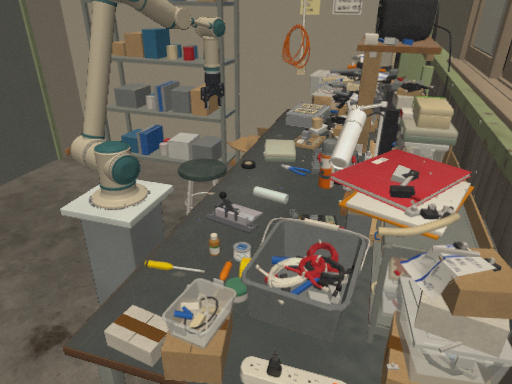

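Top view: the shaft (white bar) is at about (231,183), the V-block at (280,208) with its knob at (312,209). In the side view the shaft is at (270,195) and the block at (237,213). Next I'll zoom in.

```bash
python3 - <<'E'
from h import *
a=np.load('top0.npy',allow_pickle=True).item()['frame'];b=np.load('side0.npy',allow_pickle=True).item()['frame']
A=cv2.resize(a[150:250,210:330],None,fx=6,fy=6,interpolation=cv2.INTER_CUBIC)
B=cv2.resize(b[175:245,195:300],None,fx=7,fy=7,interpolation=cv2.INTER_CUBIC)
cv2.imwrite('pics/ta.png',A[:,:,::-1]);cv2.imwrite('pics/sa.png',B[:,:,::-1])
E
```

```text
(no output)
```

View pics/ta.png

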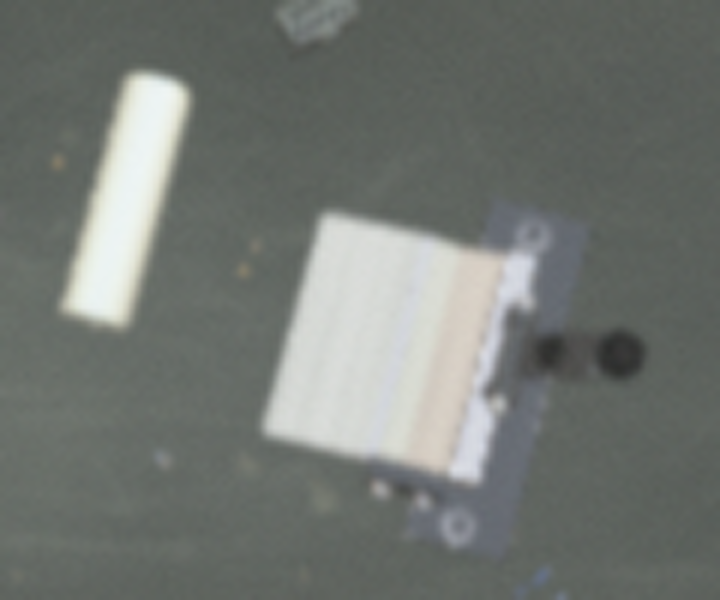

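View pics/sa.png

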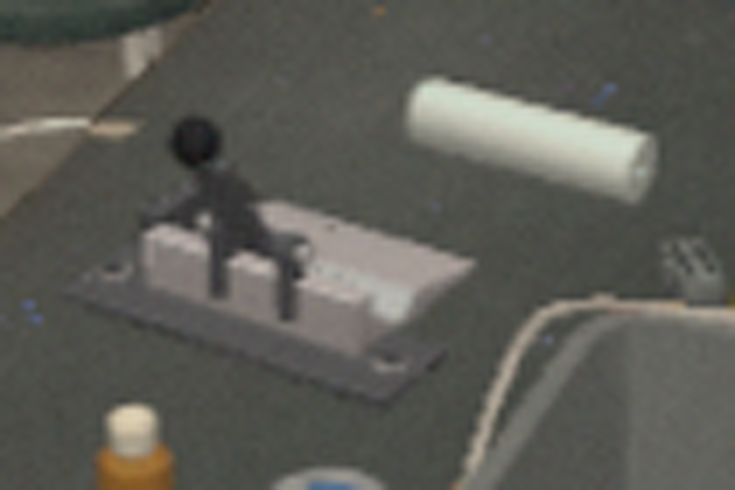

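```bash
cat > m.py <<'E'
from h import *
a=np.load('top0.npy',allow_pickle=True).item();b=np.load('side0.npy',allow_pickle=True).item()
T=lambda x,y,z:onz(a,210+(x+.5)/6-.5,150+(y+.5)/6-.5,z)
S=lambda x,y,z:onz(b,195+(x+.5)/7-.5,175+(y+.5)/7-.5,z)
# block: known (bx,by,z) vs world
obs=[((60,81),T(328,212,0)),((-70,81),T(263,434,0)),((89,-68),T(590,220,.006)),((-109,-68),T(505,556,.006)),((89,-68),S(385,402,.006)),((60,81),S(477,265,0)),((-109,-68),S(62,291,.006))]
P=np.array([o[0] for o in obs])/1000.;W=np.array([o[1][:2] for o in obs])
for sel in ([0,1,2,3],[4,5,6],range(7)):
    sel=list(sel);p=P[sel];w=W[sel];pc=p-p.mean(0);wc=w-w.mean(0)
    th=np.arctan2((pc[:,0]*wc[:,1]-pc[:,1]*wc[:,0]).sum(),(pc*wc).sum())
    R=np.array([[np.cos(th),-np.sin(th)],[np.sin(th),np.cos(th)]]);t=w.mean(0)-R@p.mean(0)
    print('th',round(th,4),'t',t.round(4),'res mm',((p@R.T+t-w)*1000).round(1).tolist())
    toB=lambda q:(R.T@(q[:2]-t)*1000).round(1)
# shaft in top by mask
for c,n,h in((a,'top',0),(b,'side',0)):
    f=c['frame'].astype(int);m=(f.min(2)>150).astype(np.uint8)
    if n=='top': m[:, :205]=0;m[:,252:]=0;m[:150]=0;m[230:]=0
    else: m[:180]=0;m[212:]=0;m[:,:245]=0;m[:,296:]=0
    k,l,s,ce=cv2.connectedComponentsWithStats(m);i=1+s[1:,4].argmax()
    ys,xs=np.where(l==i);r=cv2.minAreaRect(np.c_[xs,ys].astype(np.float32));bp=cv2.boxPoints(r)
    print(n,s[i],ce[i],r)
    e=sorted([( (bp[j]+bp[(j+1)%4])/2,np.linalg.norm(bp[j]-bp[(j+1)%4])) for j in range(4)],key=lambda q:q[1])[:2]
    w=[onz(c,*q[0],.02) for q in e];print('ends z.02',np.round(w,4).tolist(),np.linalg.norm(w[0]-w[1]),[toB(q).tolist() for q in w])
kt=(210+(621.5)/6-.5,150+(354.5)/6-.5);ks=(195+195.5/7-.5,175+142.5/7-.5)
k,g=tri(a,kt,b,ks);print('knob',k.round(4),g,toB(k))
for n,bx,by,z in(('seat',0,0,28),('far',0,180,20)):print(n,R@np.array([bx,by])/1000+t)
E
python3 m.py
```

```text
th -0.2183 t [ 0.505  -0.0132] res mm [[1.9, 3.6], [2.9, -0.8], [-1.0, -0.1], [-3.8, -2.8]]
th -0.2287 t [ 0.5085 -0.0145] res mm [[-0.5, 0.5], [2.8, 1.1], [-2.4, -1.6]]
th -0.2212 t [ 0.5064 -0.0138] res mm [[3.5, 2.8], [4.6, -1.2], [0.2, -0.9], [-2.4, -3.0], [-1.9, 1.8], [0.2, 2.4], [-4.2, -1.8]]
top [220 162  21  42 470] [230.66595745 182.81489362] ((230.73207092285156, 182.56446838378906), (11.348101615905762, 42.44832229614258), 15.52410888671875)
ends z.02 [[0.651, 0.1465, 0.02], [0.5085, 0.178, 0.02]] 0.14585441239626357 [[105.9, 188.1], [-40.0, 187.6]]
side [254 187  33  14 218] [270.13302752 192.96788991] ((269.6417236328125, 192.7181396484375), (32.67485809326172, 6.997724533081055), 16.389541625976562)
ends z.02 [[0.5021, 0.1955, 0.02], [0.6425, 0.1575, 0.02]] 0.14542252194947397 [[-50.1, 203.2], [95.2, 196.9]]
knob [ 0.4822 -0.0976  0.1291] 0.00286227221663 [ -5.2 -87.1]
seat [ 0.50640553 -0.01375656]
far [0.54590033 0.1618571 ]
```

```bash
python3 -m inch '{"travel":[[-493,-186,80],[-493,-186,80],[-493,-186,80],[-493,-186,80],[-493,-186,80],[-493,-186,80],[-493,-186,80],[-493,-186,80],[-493,-186,80],[-493,-186,80],[-493,-186,80],[-493,-186,80],[-493,-186,80],[-493,-186,80],[-493,-186,80],[-493,-186,80],[-493,-186,80]],"rot":[[0,0,84.4],[0,0,84.4],[0,0,84.4],[0,0,84.4],[0,0,84.4],[0,0,84.4],[0,0,84.4],[0,0,84.4],[0,0,84.4],[0,0,84.4],[0,0,84.4],[0,0,84.4],[0,0,84.4],[0,0,84.4],[0,0,84.4],[0,0,84.4],[0,0,84.4]]}' -1
cat > st.py <<'E'
from h import *
from scipy.spatial.transform import Rotation as Ro
th=-.221;t=np.array([.506,-.0135]);R=np.array([[np.cos(th),-np.sin(th)],[np.sin(th),np.cos(th)]])
s=robot.get_state();M=Ro.from_rotvec(s['tool_rot']).as_matrix()
print('clk',s['clock'],'block xy mm',(R.T@(s['tcp_pos'][:2]-t)*1000).round(1),'z',(s['tcp_pos'][2]*1000).round(1),'tooly ang',np.degrees(np.arctan2(M[1,1],M[0,1])).round(2),'want',np.degrees(th).round(2),'tilt',M[:,2].round(4),'F',s['contact_force'].round(1),s['q'].round(2),s['width'])
E
python3 st.py
```

```text
clock: 1.52
tcp_pos: [0.5892, 0.2152, 0.1513]
tool_rot: [-2.452, -1.962, 0.001]
contact_force: [0.5, -0.7, -0.1]
width: 0.0854
gripper_force: 0.0
clk 1.5167 block xy mm [ 31.  241.3] z 151.3 tooly ang -12.66 want -12.66 tilt [-1.e-03  4.e-04 -1.e+00] F [ 0.5 -0.7 -0.1] [0.24 0.4  1.51 0.   1.23 0.46] 0.08538369258132582
```

```bash
python3 -m inch '{"travel":[[0,0,40],[0,2,80],[0,2,115],[0,2,135],[0,2,149],[0,2,149]],"rot":[[0,0,0],[0,0,0],[0,0,0],[0,0,0],[0,0,0],[0,0,0]]}'
python3 st.py; python3 -c "
from h import *
c=cam('side');b=c['frame'][150:250,190:310];cv2.imwrite('pics/s1.png',cv2.resize(b,None,fx=6,fy=6,interpolation=cv2.INTER_CUBIC)[:,:,::-1])"
```

```text
clock: 2.02
tcp_pos: [0.5885, 0.2146, -0.0007]
tool_rot: [-2.449, -1.962, 0.01]
contact_force: [-0.0, -0.6, -0.2]
width: 0.0852
gripper_force: 0.0
clk 2.0167 block xy mm [ 30.5 240.6] z -0.7 tooly ang -12.6 want -12.66 tilt [-0.0068 -0.0014 -1.    ] F [-0.  -0.6 -0.2] [0.24 0.56 1.68 0.   0.91 0.46] 0.08523595668087368
```

View pics/s1.png

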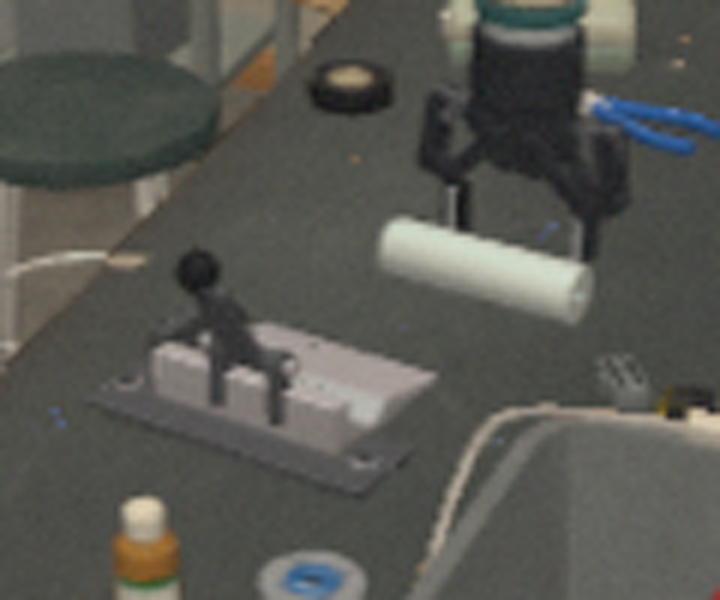

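Both fingers stand behind the shaft (crop (455,205) and (590,235)), and the shaft is undisturbed. Now the first part of the roll.

```bash
python3 -m inch '{"travel":[[-5,0,0],[-10,0,0],[-14,0,0],[-17,0,0],[-20,0,0],[-23,0,0],[-27,0,0],[-31,0,0],[-35,0,0],[-40,0,0],[-45,0,0],[-50,0,0],[-55,0,0],[-60,0,0],[-65,0,0],[-70,0,0],[-75,0,0],[-80,0,0],[-84,0,0],[-88,0,0]],"rot":[[0,0,0],[0,0,0],[0,0,0],[0,0,0],[0,0,0],[0,0,0],[0,0,0],[0,0,0],[0,0,0],[0,0,0],[0,0,0],[0,0,0],[0,0,0],[0,0,0],[0,0,0],[0,0,0],[0,0,0],[0,0,0],[0,0,0],[0,0,0]]}'
python3 st.py; cat > sh.py <<'E'
from st import *
import sys
c=cam('top');f=c['frame'].astype(int);m=(f.min(2)>150).astype(np.uint8)
z=float(sys.argv[1])
save(c,sys.argv[2]) 
m[:,:205]=0;m[:,310:]=0;m[:150]=0;m[240:]=0
k,l,st_,ce=cv2.connectedComponentsWithStats(m)
for i in range(1,k):
    if st_[i,4]>60:
        ys,xs=np.where(l==i);r=cv2.minAreaRect(np.c_[xs,ys].astype(np.float32));p=cv2.boxPoints(r)
        print(st_[i],ce[i].round(1),np.round(r[1],1),'corners block',[(R.T@(onz(c,*q,z)[:2]-t)*1000).round(0).tolist() for q in p])
E
python3 sh.py .02 t1.png
```

```text
clock: 3.73
tcp_pos: [0.5727, 0.1275, 0.0023]
tool_rot: [-2.454, -1.961, 0.0]
contact_force: [-0.9, 0.8, -0.0]
width: 0.0853
gripper_force: 0.0
clk 3.7333 block xy mm [ 34.2 152.2] z 2.3 tooly ang -12.73 want -12.66 tilt [-1.e-04  0.e+00 -1.e+00] F [-0.9  0.8 -0. ] [0.1  0.5  1.78 0.   0.86 0.32] 0.0852532457228359
clk 3.7333 block xy mm [ 34.2 152.2] z 2.3 tooly ang -12.73 want -12.66 tilt [-1.e-04  0.e+00 -1.e+00] F [-0.9  0.8 -0. ] [0.1  0.5  1.78 0.   0.86 0.32] 0.0852532457228359
[213 150   6  11  61] [215.5 154.6] [10.  5.] corners block [[128.0, 277.0], [132.0, 260.0], [98.0, 251.0], [94.0, 267.0]]
[220 150  32  15 442] [235.4 156.5] [14. 31.] corners block [[134.0, 254.0], [161.0, 151.0], [112.0, 138.0], [86.0, 240.0]]
[256 162   6  19  86] [258.2 171.3] [18.4  4.8] corners block [[121.0, 129.0], [128.0, 114.0], [68.0, 89.0], [62.0, 104.0]]
[213 165   6  19  88] [215.5 174.2] [ 4.6 18.3] corners block [[16.0, 246.0], [78.0, 259.0], [81.0, 244.0], [18.0, 231.0]]
[ 209  168   90   63 1859] [263.8 201.3] [89.3 53. ] corners block [[-85.0, 247.0], [97.0, 259.0], [106.0, -43.0], [-74.0, -47.0]]
[205 235  71   5 205] [248.9 237.7] [70.  4.] corners block [[-171.0, 219.0], [-159.0, 223.0], [-101.0, 1.0], [-113.0, -2.0]]
```

```bash
python3 -m inch '{"travel":[[-4,0,0],[-8,0,0],[-12,0,0],[-16,0,0],[-20,0,0],[-24,0,0],[-28,0,0],[-32,0,0],[-36,0,-1],[-40,0,-2],[-44,0,-3],[-48,0,-4],[-52,0,-5],[-56,0,-6],[-60,0,-7],[-64,0,-8],[-68,0,-9],[-72,0,-10],[-76,0,-11],[-80,0,-12]],"rot":[[0,0,0],[0,0,0],[0,0,0],[0,0,0],[0,0,0],[0,0,0],[0,0,0],[0,0,0],[0,0,0],[0,0,0],[0,0,0],[0,0,0],[0,0,0],[0,0,0],[0,0,0],[0,0,0],[0,0,0],[0,0,0],[0,0,0],[0,0,0]]}'
python3 st.py; python3 -c "
from h import *
c=cam('side');b=c['frame'][150:250,190:310];cv2.imwrite('pics/s2.png',cv2.resize(b,None,fx=6,fy=6,interpolation=cv2.INTER_CUBIC)[:,:,::-1])"
```

```text
clock: 5.45
tcp_pos: [0.5606, 0.0608, 0.0221]
tool_rot: [-2.46, -1.943, -0.036]
contact_force: [-3.4, 38.1, 50.1]
width: 0.0852
gripper_force: 29.9
clk 5.45 block xy mm [37.  84.4] z 22.1 tooly ang -13.38 want -12.66 tilt [ 0.0136  0.0195 -0.9997] F [-3.4 38.1 50.1] [-0.03  0.45  1.83  0.03  0.85  0.19] 0.08522599833173226
```

View pics/s2.png

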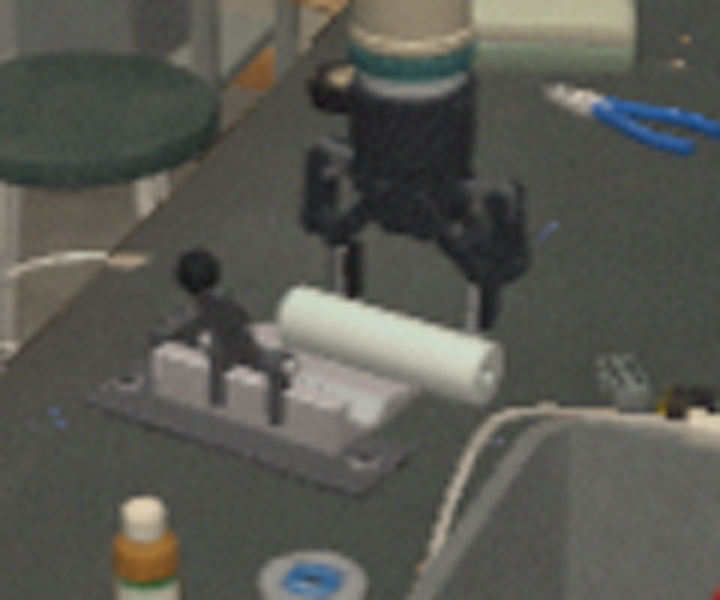

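The crop shows the shaft on the ramp, with its ends at (300,310) and (490,370), and parallel to the block. The fingers are touching too high and pinching it: 50 N upward. I'll back off, get lower, and lean the fingers under the shaft so the push lifts it.

```bash
python3 -m inch '{"travel":[[4,0,0],[8,0,0],[12,0,0],[15,0,0],[18,0,2],[21,0,4],[24,0,6],[27,0,8],[30,0,10],[33,0,12],[36,0,12],[39,0,12],[42,0,12],[45,0,12],[48,0,12],[51,0,12],[54,0,12],[56,0,12],[58,0,12],[58,0,12]],"rot":[[0,0,0],[0,0,0],[0,0,0],[0,0,0],[0,0,0],[0,0,0],[0,0,0],[0,0,0],[0,0,0],[0,0,0],[0,-2,0],[0,-4,0],[0,-6,0],[0,-8,0],[0,-10,0],[0,-12,0],[0,-14,0],[0,-15,0],[0,-15,0],[0,-15,0]]}'
python3 st.py
```

```text
clock: 7.17
tcp_pos: [0.5677, 0.1067, 0.0018]
tool_rot: [2.314, 1.851, -0.306]
contact_force: [0.1, 0.2, 0.0]
width: 0.0857
gripper_force: 0.0
clk 7.1667 block xy mm [ 33.8 130.8] z 1.8 tooly ang -12.67 want -12.66 tilt [-0.0579 -0.2526 -0.9658] F [0.1 0.2 0. ] [ 0.21  0.56  1.71 -0.28  1.    0.6 ] 0.0856625437319855
```

```bash
python3 -m inch '{"travel":[[-5,0,1.3],[-9.7,0,2.6],[-14.5,0,3.9],[-19.3,0,5.2],[-24.1,0,6.5],[-29,0,7.8],[-31.9,0,8.5],[-34.8,0,9.3],[-37.7,0,10.1],[-40.6,0,10.9],[-43.5,0,11.7],[-46.4,0,12.4],[-49.3,0,13.2],[-52.4,0,13],[-55.5,0,13.3],[-58.5,0,13.6]],"rot":[[0,0,0],[0,0,0],[0,0,0],[0,0,0],[0,0,0],[0,0,0],[0,0,0],[0,0,0],[0,0,0],[0,0,0],[0,0,0],[0,0,0],[0,0,0],[0,0,0],[0,0,0],[0,0,0]]}'
python3 st.py
```

```text
clock: 8.5
tcp_pos: [0.5547, 0.0477, 0.0043]
tool_rot: [2.314, 1.85, -0.305]
contact_force: [-0.0, 3.7, 1.5]
width: 0.0854
gripper_force: 1.7
clk 8.5 block xy mm [34.1 70.4] z 4.3 tooly ang -12.72 want -12.66 tilt [-0.0572 -0.2524 -0.9659] F [-0.   3.7  1.5] [ 0.12  0.52  1.78 -0.3   0.95  0.53] 0.08544013709006444
```

```bash
python3 -m inch '{"travel":[[-3,0,0.2],[-6.1,0,0.4],[-9.2,0,0.6],[-12.2,0,0.8],[-15.2,0,1],[-18.3,0,1.2],[-21.4,0,1.4],[-23.4,0,1.5],[-25.4,0,1.6],[-27.5,0,1.8],[-29.5,0,2],[-31.5,0,2.4],[-33.5,0,2.9],[-35.5,0,3.4],[-37.5,0,3.9],[-37.5,0,3.9]],"rot":[[0,0,0],[0,0,0],[0,0,0],[0,0,0],[0,0,0],[0,0,0],[0,0,0],[0,0,0],[0,0,0],[0,0,0],[0,0,0],[0,0,0],[0,0,0],[0,0,0],[0,0,0],[0,0,0]]}'
python3 st.py; python3 -c "
from h import *
c=cam('side');b=c['frame'][150:250,190:310];cv2.imwrite('pics/s3.png',cv2.resize(b,None,fx=6,fy=6,interpolation=cv2.INTER_CUBIC)[:,:,::-1])"
```

```text
clock: 9.83
tcp_pos: [0.5464, 0.0113, 0.0102]
tool_rot: [2.314, 1.85, -0.305]
contact_force: [-0.1, 0.3, -0.1]
width: 0.0851
gripper_force: 0.0
clk 9.8333 block xy mm [34.  33.1] z 10.2 tooly ang -12.74 want -12.66 tilt [-0.0573 -0.2526 -0.9659] F [-0.1  0.3 -0.1] [ 0.06  0.5   1.81 -0.31  0.93  0.48] 0.08514198871019761
```

View pics/s3.png

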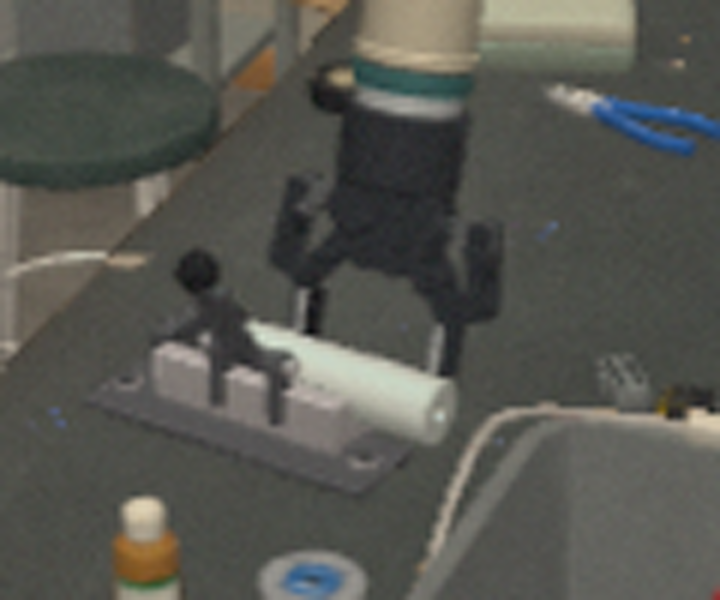

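The crop shows the shaft lying in the vee, with its proud +x end at (437,412), and the contact force is gone. Next I'll retreat and go round to its +x end.

```bash
python3 -m inch '{"travel":[[10,0,-5],[20,0,-11],[31,0,-19],[31,0,-19],[18,0,-60],[5,0,-115],[5,0,-115],[-60,111,-98],[-60,111,-98],[-60,111,-98],[-60,111,-98],[-60,111,-98],[-60,111,-98],[-60,111,-98]],"rot":[[0,0,0],[0,0,0],[0,0,0],[0,0,0],[0,0,0],[0,5,0],[0,10,0],[0,15,0],[0,15,0],[0,15,0],[0,15,0],[0,15,0],[0,15,0],[0,15,0]]}'
python3 -m inch '{"travel":[[0,0,5],[0,0,5],[0,0,5],[0,0,5],[0,0,5],[0,0,5],[0,0,5],[0,0,5],[0,0,5],[0,0,5]],"rot":[[0,0,0],[0,0,0],[0,0,0],[0,0,0],[0,0,0],[0,0,0],[0,0,0],[0,0,0],[0,0,0],[0,0,0]]}' 1 40
python3 st.py; python3 -c "
from h import *
c=cam('top');save(c,'t3.png');b=c['frame'][150:250,210:330];cv2.imwrite('pics/t3c.png',cv2.resize(b,None,fx=6,fy=6,interpolation=cv2.INTER_CUBIC)[:,:,::-1])"
```

```text
clock: 11.05
tcp_pos: [0.6463, -0.0431, 0.12]
tool_rot: [-2.451, -1.962, 0.002]
contact_force: [-0.3, 0.1, 0.1]
width: 0.0853
gripper_force: 0.0
clock: 11.88
tcp_pos: [0.6477, -0.0446, 0.1154]
tool_rot: [-2.454, -1.961, -0.0]
contact_force: [-0.8, 0.3, 0.5]
width: -0.0
gripper_force: 0.0
clk 11.8833 block xy mm [145.1   0.7] z 115.4 tooly ang -12.73 want -12.66 tilt [ 1.e-04  1.e-04 -1.e+00] F [-0.8  0.3  0.5] [-0.18  0.46  1.51  0.    1.17  0.05] -1.8859655011896485e-05
```

View pics/t3c.png

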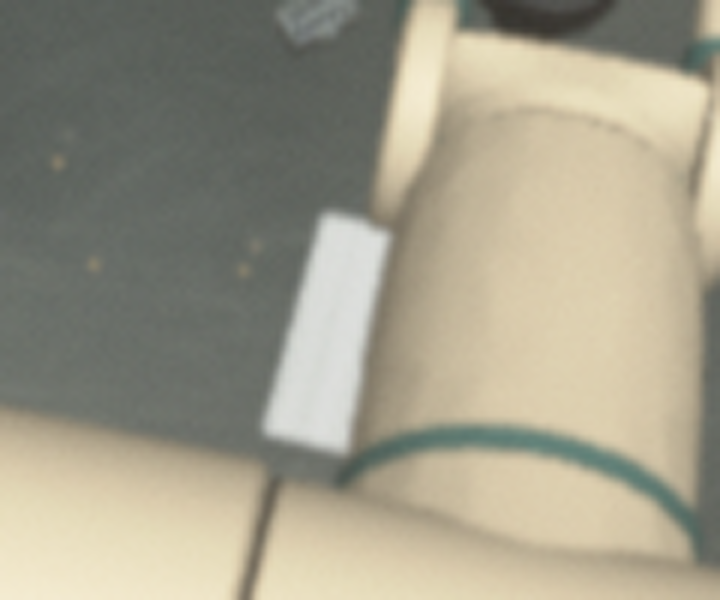

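The crop shows the arm hiding the vee, and only the ramp (265–390, 212–450) and connector (318,15) are visible. I'll lower behind the end and push along −x, reading the force.

```bash
python3 -m inch '{"travel":[[0,0,30],[0,0,60],[0,0,85],[0,0,93],[0,0,93],[0,-5,93],[0,-10,93],[0,-14,93],[0,-17,93],[0,-20,93],[0,-23,93],[0,-26,93],[0,-29,93],[0,-32,93],[0,-35,93],[0,-38,93],[0,-41,93],[0,-43,93],[0,-45,93],[0,-45,93]],"rot":[[0,0,0],[0,0,0],[0,0,0],[0,0,0],[0,0,0],[0,0,0],[0,0,0],[0,0,0],[0,0,0],[0,0,0],[0,0,0],[0,0,0],[0,0,0],[0,0,0],[0,0,0],[0,0,0],[0,0,0],[0,0,0],[0,0,0],[0,0,0]]}'
python3 st.py
```

```text
clock: 13.6
tcp_pos: [0.6039, -0.0345, 0.0228]
tool_rot: [2.454, 1.961, 0.001]
contact_force: [2.8, -0.4, 1.7]
width: 0.0001
gripper_force: 1.5
clk 13.6 block xy mm [100.1   1. ] z 22.8 tooly ang -12.72 want -12.66 tilt [ 7.e-04  1.e-04 -1.e+00] F [ 2.8 -0.4  1.7] [-0.17  0.5   1.72  0.    0.92  0.05] 0.00012542693279081233
```

```bash
python3 -m inch '{"travel":[[0,-2,0],[0,-4,0],[0,-6,0],[0,-8,0],[0,-9,0],[0,-10,0],[0,-11,0],[0,-11,0]],"rot":[[0,0,0],[0,0,0],[0,0,0],[0,0,0],[0,0,0],[0,0,0],[0,0,0],[0,0,0]]}'
python3 st.py
python3 -m inch '{"travel":[[0,-1,0],[0,-2,0],[0,-3,0],[0,-4,0],[0,-4,0],[0,-4,0]],"rot":[[0,0,0],[0,0,0],[0,0,0],[0,0,0],[0,0,0],[0,0,0]]}'
python3 st.py
```

```text
clock: 14.27
tcp_pos: [0.5932, -0.0322, 0.0226]
tool_rot: [2.454, 1.961, 0.001]
contact_force: [4.0, 0.1, 3.1]
width: 0.0002
gripper_force: 2.3
clk 14.2667 block xy mm [89.1  0.9] z 22.6 tooly ang -12.72 want -12.66 tilt [ 5.e-04  0.e+00 -1.e+00] F [4.  0.1 3.1] [-0.17  0.49  1.75  0.    0.91  0.05] 0.0001639058195422748
clock: 14.77
tcp_pos: [0.5893, -0.0314, 0.0225]
tool_rot: [2.454, 1.962, 0.0]
contact_force: [4.4, 0.4, 3.5]
width: -0.0
gripper_force: 2.3
clk 14.7667 block xy mm [85.2  0.8] z 22.5 tooly ang -12.72 want -12.66 tilt [ 2.e-04 -0.e+00 -1.e+00] F [4.4 0.4 3.5] [-0.17  0.48  1.75  0.    0.9   0.05] -4.942538692626011e-05
```

```bash
python3 -m inch '{"travel":[[0,-1,0],[0,-2,0],[0,-3,0],[0,-4,0],[0,-4,0]],"rot":[[0,0,0],[0,0,0],[0,0,0],[0,0,0],[0,0,0]]}' >/dev/null
python3 st.py
python3 -m inch '{"travel":[[0,-1,0],[0,-2,0],[0,-3,0],[0,-4,0],[0,-4,0]],"rot":[[0,0,0],[0,0,0],[0,0,0],[0,0,0],[0,0,0]]}'>/dev/null
python3 st.py
```

```text
clk 15.1833 block xy mm [81.   0.8] z 22.5 tooly ang -12.72 want -12.66 tilt [ 0.  0. -1.] F [ 4.4 -0.4  3.7] [-0.17  0.48  1.76  0.    0.9   0.05] 0.0002764400176724294
clk 15.6 block xy mm [80.8  0.8] z 22.8 tooly ang -12.72 want -12.66 tilt [ 0.0074 -0.0016 -1.    ] F [10.3 -1.6 -1.5] [-0.17  0.47  1.77 -0.    0.89  0.05] -0.00025507978213948736
```

```bash
python3 -m inch '{"travel":[[0,-2,0],[0,-4,0],[0,-4,0],[0,-4,0]],"rot":[[0,0,0],[0,0,0],[0,0,0],[0,0,0]]}' >/dev/null
python3 st.py
python3 -m inch '{"travel":[[0,4,0],[0,10,0],[0,20,0],[0,34,0],[0,34,-40],[0,34,-80],[0,34,-120],[0,34,-160],[0,34,-175],[-30,0,-175],[-80,-40,-175],[-136,-73,-175],[-136,-73,-175],[-136,-73,-175],[-136,-73,-175],[-136,-73,-175]],"rot":[[0,0,0],[0,0,0],[0,0,0],[0,0,0],[0,0,0],[0,0,0],[0,0,0],[0,0,0],[0,0,0],[0,0,0],[0,0,0],[0,0,0],[0,0,0],[0,0,0],[0,0,0],[0,0,0]]}'>/dev/null
python3 st.py; python3 -c "
from h import *
c=cam('side');b=c['frame'][165:245,190:310];d=cam('top')['frame'][150:250,210:330]
r=lambda q:cv2.resize(q,(720,int(q.shape[0]*720/q.shape[1])),interpolation=cv2.INTER_CUBIC)
cv2.imwrite('pics/s4.png',r(b)[:,:,::-1]);cv2.imwrite('pics/t4.png',r(d)[:,:,::-1])"
```

```text
clk 15.9333 block xy mm [80.8  0.7] z 23.9 tooly ang -12.73 want -12.66 tilt [ 0.0152 -0.0032 -0.9999] F [15.6 -4.  -2.1] [-0.17  0.47  1.78 -0.    0.88  0.05] -0.00019002379900260485
clk 17.2667 block xy mm [  -0.8 -134.8] z 196.9 tooly ang -12.81 want -12.66 tilt [-0.0018  0.0019 -1.    ] F [0.6 1.  0.2] [-0.44  0.18  1.72  0.    1.24 -0.21] -8.723951297844976e-06
```

View pics/s4.png

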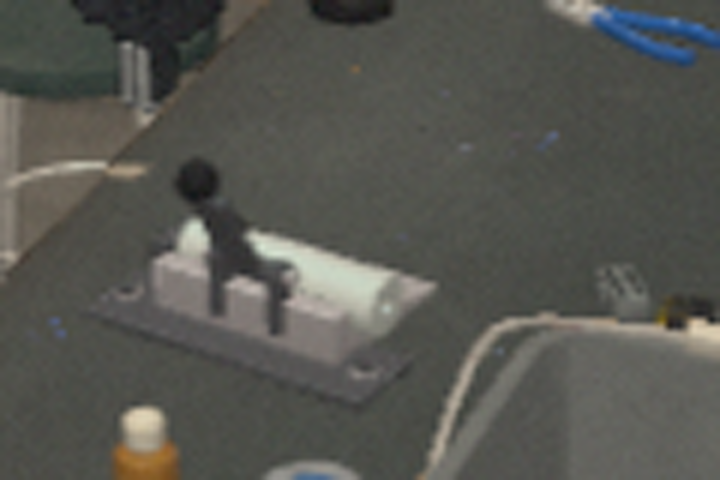

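The crop shows the shaft seated: its left end is at the stop (180,235) and its right end at (385,300), slightly proud. The push stalled twice at the same place (80.8 mm). Now the hold-down.

```bash
python3 -m inch '{"travel":[[0,0,30],[0,0,60],[0,0,77],[0,0,77],[6,0,77],[12,0,77],[18,0,77],[23,0,77],[28,0,77],[33,0,77],[38,0,77],[43,0,77],[48,0,77],[53,0,77],[58,0,77],[63,0,77],[68,0,77],[72,0,77]],"rot":[[0,0,0],[0,0,0],[0,0,0],[0,0,0],[0,0,0],[0,0,0],[0,0,0],[0,0,0],[0,0,0],[0,0,0],[0,0,0],[0,0,0],[0,0,0],[0,0,0],[0,0,0],[0,0,0],[0,0,0],[0,0,0]]}'
python3 st.py
python3 -m inch '{"travel":[[5,0,0],[10,0,0],[15,0,0],[20,0,0],[25,0,0],[30,0,0],[34,0,0],[34,0,0],[20,0,-20],[0,0,-60],[-40,0,-80],[-80,0,-80],[-120,0,-80],[-120,0,-80],[-120,0,-80],[-120,0,-80],[-120,0,-80]],"rot":[[0,0,0],[0,0,0],[0,0,0],[0,0,0],[0,0,0],[0,0,0],[0,0,0],[0,0,0],[0,0,0],[0,0,0],[0,0,0],[0,0,0],[0,0,0],[0,0,0],[0,0,0],[0,0,0],[0,0,0]]}'
python3 st.py; python3 -c "
from h import *
c=cam('side');b=c['frame'][165:245,190:310];d=cam('top')['frame'][150:250,210:330]
r=lambda q:cv2.resize(q,(480,int(q.shape[0]*480/q.shape[1])),interpolation=cv2.INTER_CUBIC)
B=r(b);D=r(d)[:280];cv2.imwrite('pics/s5.png',np.vstack([B,D])[:600,:,::-1])"
```

```text
clock: 18.87
tcp_pos: [0.4922, -0.0742, 0.1202]
tool_rot: [-2.453, -1.961, -0.0]
contact_force: [-0.1, -0.9, 0.5]
width: 0.0001
gripper_force: 0.3
clk 18.8667 block xy mm [ -0.2 -62.2] z 120.2 tooly ang -12.72 want -12.66 tilt [-3.e-04  7.e-04 -1.e+00] F [-0.1 -0.9  0.5] [-0.29  0.25  1.84  0.    1.05 -0.07] 9.70379996970643e-05
clock: 20.28
tcp_pos: [0.4657, -0.1908, 0.2001]
tool_rot: [-2.452, -1.962, -0.001]
contact_force: [0.4, 0.1, 0.3]
width: -0.0
gripper_force: 0.0
clk 20.2833 block xy mm [  -0.5 -181.8] z 200.1 tooly ang -12.67 want -12.66 tilt [-6.0e-04  1.3e-03 -1.0e+00] F [0.4 0.1 0.3] [-0.53  0.19  1.7   0.    1.25 -0.31] -8.69217040459397e-06
```

View pics/s5.png

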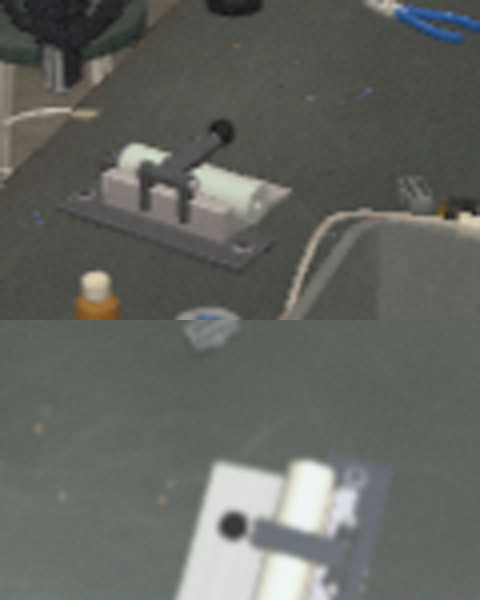

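The side crop shows the arm across the shaft with its knob at (222,131), and the top crop has it at (233,525). I'll let it settle and check the knob height and shaft end numerically.

```bash
python3 -m inch '{"travel":[[0,0,0],[0,0,0],[0,0,0],[0,0,0],[0,0,0],[0,0,0],[0,0,0],[0,0,0],[0,0,0],[0,0,0]],"rot":[[0,0,0],[0,0,0],[0,0,0],[0,0,0],[0,0,0],[0,0,0],[0,0,0],[0,0,0],[0,0,0],[0,0,0]]}' >/dev/null
python3 - <<'E'
from st import *
cs={n:cam(n) for n in('top','side')};px={}
for n,(u,v) in dict(top=(268,201),side=(245,198)).items():
    f=cs[n]['frame'].max(2)[v-8:v+9,u-8:u+9];m=(f<60).astype(np.uint8);k,l,s,ce=cv2.connectedComponentsWithStats(m)
    i=1+s[1:,4].argmax();px[n]=ce[i]+[u-8,v-8];print(n,s[i],px[n])
k,g=tri(cs['top'],px['top'],cs['side'],px['side']);print('knob block',(R.T@(k[:2]-t)*1000).round(1),k[2],g)
c=cs['top'];g=c['frame'].min(2).astype(float)
for z,by in((.048,0),(.045,5)):
  for bx in range(50,86,3):
    p=proj(c,[*(R@np.array([bx,by])/1000+t),z]);print(by,bx,round(float(cv2.getRectSubPix(g.astype(np.float32),(1,1),tuple(map(float,p)))[0,0])),end='; ')
p=[proj(c,[*(R@np.array([x,0])/1000+t),.048]).round(1).tolist() for x in (-70,70)];print(p)
E
```

```text
clk 21.2167 block xy mm [-1.000e-01 -1.831e+02] z 200.4 tooly ang -12.73 want -12.66 tilt [ 0.e+00  1.e-04 -1.e+00] F [-0.1  0.   0.4] [-0.53  0.19  1.7   0.    1.25 -0.31] -0.00022122931617481686
top [7 6 3 4 5] [267.6 200.4]
side [ 5  5  7  7 25] [245.36 197.48]
knob block [-1.2 53.1] 0.05707755417338811 0.002846416575024825
0 50 239; 0 53 240; 0 56 239; 0 59 237; 0 62 224; 0 65 184; 0 68 135; 0 71 106; 0 74 98; 0 77 97; 0 80 96; 0 83 96; 5 50 237; 5 53 237; 5 56 237; 5 59 236; 5 62 227; 5 65 189; 5 68 140; 5 71 111; 5 74 99; 5 77 97; 5 80 98; 5 83 97; [[278.1, 225.0], [288.4, 183.9]]
```

```bash
python3 -c "
from cell import job
print(job.close_job())"
```

```text
the job is handed in; nothing more can be done
None
```

I rolled the shaft into the vee, pushed it endways until it stalled against the end stop, and tipped the hold-down arm over onto it; the final images show the arm level on the shaft, and I handed the job in at about 21 s.

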